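Clear the caps and offer up the module cover

TASK

The module on the bench is about to be closed: first clear the two loose terminal caps off its circuit board, the red one into the red tray and the blue one into the blue tray. Then lift the white cover plate by its black grip and hold it level and still over the module, hovering about two centimetres above the four brass posts without touching them, with each threaded hole showing through the hole above it, ready for the screws; finish while still holding it there. Leave everything else on the bench where it is.

Things in the scene. Friction and masses are not known exactly. Their poses are not given: they have to be found in the camera images.
- module: fixed grey electronics module, 150 mm (x) x 110 mm (y), long axis along its own x; a green circuit board on top is its deck, 38 mm above the bench, with black chips 3 mm high along its two long edges. Origin at the centre of its underside, on the bench. Four brass posts, 13 mm across, rise 10 mm from the deck (to 48 mm above the bench) at x = +-63, y = +-43 mm, each with a threaded hole (5 mm, dark) in its top
- cover: loose white cover plate, 150 mm (x) x 110 mm (y) x 4 mm, lying flat on the bench, about 0.24 kg; origin at the centre of its underside, z up. A black upright grip stands on its middle: 60 mm along the plate's x, 14 mm thick along y, from 4 to 44 mm above the underside. Four 10 mm through holes at x = +-63, y = +-43 mm match the posts; turned by half a turn it fits just as well
- red_cap: standing knob-shaped terminal cap, all red, 36 mm tall: a straight round grip 18 mm across above a 21 mm flange 6 mm high; origin at the centre of its underside, z up along its axis; about 20 g. Starts standing on the module's deck (underside 38 mm above the bench)
- blue_cap: standing knob-shaped terminal cap, all blue, 36 mm tall: a straight round grip 18 mm across above a 21 mm flange 6 mm high; origin at the centre of its underside, z up along its axis; about 20 g. Starts standing on the module's deck beside the red one, axes at least 50 mm apart along the module's x
- red_cap_mid (a point): middle of the red cap, on its axis 18 mm above its underside
- blue_cap_mid (a point): middle of the blue cap, on its axis 18 mm above its underside
- red_tray: open red plastic tray, 95 x 95 mm outside, 35 mm high, walls and floor 4 mm thick, fixed to the bench; origin at the centre of its underside. The red cap belongs in it.
- blue_tray: open blue plastic tray, 95 x 95 mm outside, 35 mm high, walls and floor 4 mm thick, fixed to the bench; origin at the centre of its underside. The blue cap belongs in it.
- hole0 (a point): centre of the cover's hole at its own x = +63, y = +43 mm, at the underside
- hole2 (a point): centre of the cover's opposite hole, at its own x = -63, y = -43 mm, at the underside
- post0 (a point): centre of the threaded hole in the module's post at its own x = +63, y = +43 mm, at the post's top, 48 mm above the bench
- post2 (a point): centre of the threaded hole in the opposite post, at x = -63, y = -43 mm, at the post's top, 48 mm above the bench
- green_cap: bystander: a green cap of the same shape (36 mm tall, 21 mm across) standing on the bench; stays where it is
- screwdriver: bystander: screwdriver with orange handle, 190 mm long, lying on the bench; origin under its middle
- multimeter: bystander: yellow multimeter, 150 x 75 x 34 mm with a dial 6 mm higher, lying on the bench; origin at the centre of its underside
- screw_jar: bystander: glass jar, 44 mm across, 55 mm tall; origin at the centre of its underside
- solder_reel: bystander: steel-coloured reel standing on its flange, 54 mm across, 38 mm tall; origin at the centre of its underside

How it is judged:
On the way, in this order (a step that is already met when the one before it is completed fails the run):
1. the red cap lies let go in the red tray and the blue cap in the blue tray (x of red_cap_mid in the frame of red_tray between -0.044 and 0.044 m and y of red_cap_mid in the frame of red_tray between -0.044 and 0.044 m and z of red_cap_mid in the frame of red_tray below 0.032 m and contact force between the fingers and red_cap below 0.05 N and linear speed of each of red_cap, blue_cap below 0.03 m/s and x of blue_cap_mid in the frame of blue_tray between -0.044 and 0.044 m and y of blue_cap_mid in the frame of blue_tray between -0.044 and 0.044 m and z of blue_cap_mid in the frame of blue_tray below 0.032 m and contact force between the fingers and blue_cap below 0.05 N), for 0.2 s.
2. the cover is lifted off the bench in the fingers (height (world z) of cover above 0.03 m and contact force between the fingers and cover above 1 N), for 0.2 s.
At the end, for the whole second after the job is handed in: Red cap in the red tray and blue cap in the blue tray, let go and at rest; the cover held in the fingers, still, within 0.09 rad of level, its underside 8 to 35 mm above the post tops, not touching the module, and the holes within 5 mm (horizontally) of the threaded holes, either way round (all of step 1 and ((horizontal distance between hole0 and post0 below 0.005 m and horizontal distance between hole2 and post2 below 0.005 m) or (horizontal distance between hole0 and post2 below 0.005 m and horizontal distance between hole2 and post0 below 0.005 m)) and z of cover in the frame of module between 0.056 and 0.083 m and angle between cover's own z axis and vertical below 0.09 rad and contact force between the fingers and cover above 1 N and contact force between cover and module below 0.05 N and linear speed of cover below 0.02 m/s); the arm keeps its last pose, push and grip.
It fails at once if another thing on the bench is moved by more than 25 mm (distance of any of green_cap, screwdriver, multimeter, screw_jar, solder_reel from where it was at the start of the episode above 0.025 m).
It also fails if it takes over 64 s, if anything falls off the work surface, if the arm or the gripper's body presses on something with over 40 N, if the wrist force passes 120 N, or if a joint passes its speed limit or range.

ROBOT

A 7-joint arm with a two-finger parallel gripper is mounted at the origin on the work surface. World frame = base frame: x ahead of the robot, y to its left, z up, the work surface at z = 0. Lengths are in m, angles in rad, forces in N, time in s.
With the tool pointing down it reaches from about 0.35 to 0.9 m from the base axis. Payload 8.1 kg.
Tool frame: the origin (TCP) lies at the centre of the arm's flange, where the gripper is bolted on; the fingertips stand 178 mm ahead of it and the grasp point (between the pads) lies 159 mm ahead of it; z points along the fingers, y is the direction in which the jaws open and shut (so a half turn about z gives the same grasp; the last joint's range is limited). The gripper opens to 92 mm and grips with 3 to 60 N. Pads are 19 mm wide; open, the fingers measure 130 mm over their backs; the gripper's body (75 mm by 190 mm) begins 47 mm behind the grasp point.
Start: joints at [-1.293, 0.434, 0.025, 1.573, -0.012, 1.134, -0.075], TCP at [0.232, 0.58, 0.405] pointing down, gripper open.
Joint ranges: [-2.62, 2.62], [-0.44, 2.09], [-1.27, 1.32], [0.08, 2.57], [-1.32, 4.46], [0.12, 2], [-2.74, 2.74]. Speed limits (rad/s): [2.22, 2.22, 3.01, 3.01, 3.14, 3.14, 3.14].

INTERFACE

Orientations are given as a rotation vector (axis times angle).
In Python, from cell import arm, get_image, camera_model gives the robot as it stands. The module is installed in compiled form; this text tells all that it offers.
- The arm moves only by the shell command python3 -m pendant 'ROWS' [FORCE]. ROWS is JSON, a list that holds one entry, the list of rows, each a list of 7 numbers: the shift along the tool's x, y, z in mm, then the turn, a rotation vector about the tool's x, y, z in rad, then the closure, from -1 (fully open) to 1 (shut). In form: [[[x, y, z, rx, ry, rz, hand], ...]]. A call has 1 to 20 rows; each row is the pose to reach, as a shift and turn from the pose commanded when the call began, along the tool's axes at that moment; what a row does not reach only later rows make up. A row lasts 1/8 s, in which the tool goes at most 62.5 mm and 10.7 degrees, less where a joint would pass 70% of its speed; a pose out of reach is approached as far as the arm can. A call with a gripper value outside its range is refused whole. The fingers move at their own pace and stop on an object; FORCE is the grip in N (left out, the last holds). Time passes only in rows, so rows that repeat a pose let the fingers close. It gives the time, the measured TCP pose, the force and the opening at its end, in the units of the state.
- arm.observe(): the state, without advancing time (a new reading comes with each control period).
- get_image(name): name is "scene" or "side" or "wrist"; returns the picture (480x640x3 uint8, red, green, blue); there is no depth.
- camera_model(name): a dict with "fx", "fy", "cx", "cy" (pixels), "position" and "orientation" of the camera in the world; the wrist camera has in their place "T_tool_cam" (4x4, takes a point from camera to tool coordinates, whose origin is the TCP and whose axes are the flange's). Camera axes: x right, y down, z forward; pixel columns grow to the right and rows downward; lengths in m; the calibration is good to about 2 mm. A picture is of the moment at which its call begins: read the wrist's pose just before it. camera_model takes no time and is no camera call.
- arm.sign_off(): hands the job in, once; it reports no verdict.
The state is a dict: "clock": time; "joints": joint angles; "dq": joint speeds; "joint_efforts": joint torques, N m; "position": TCP position; "ee_rot": TCP orientation; "force": force on the tool from outside, world axes, zero at the start; "ft_torque": the same for the moment, N m; "width": opening from 0.0 (shut) to 1.0 (fully open).
Only numpy, scipy, OpenCV 4.12 (cv2) and the standard library are available. Lean on these libraries where they do the work, as an engineer would, in place of code of your own. Each camera call takes 0.05 s, during which the arm holds its last target.

## Working session

There is one attempt and no reset: what is moved stays moved. The work goes in short steps, Python scripts to look and compute and a shell command to move; the robot and the scene stay as the last step left them, time stands still between calls to the robot, and variables do not carry over. Pictures are saved under pics/ and viewed, and the job is handed in when it is done.

```bash
mkdir -p pics; ls; python3 - <<'E'
from cell import arm,get_image,camera_model
import cv2
s=arm.observe();print(s)
for n in("scene","side","wrist"):
    print(n,camera_model(n)); cv2.imwrite(f"pics/{n}0.png",get_image(n)[:,:,::-1])
E
```

```text
pics
{'clock': 0.0, 'joints': array([-1.29259354,  0.43521813,  0.02496965,  1.57409818, -0.01160417,
        1.13399641, -0.07510633]), 'dq': array([-2.50966266e-04, -9.38575126e-04,  3.99784439e-04, -7.02271328e-04,
       -6.28770984e-05, -4.18167813e-04,  8.84992250e-04]), 'joint_efforts': array([-3.97240274e-04, -6.67846656e+01,  9.85197276e-01, -3.14474666e+01,
       -6.04303996e-02,  4.25756711e-02,  1.33766825e-04]), 'position': array([0.2322319 , 0.58000123, 0.40394731]), 'ee_rot': array([-5.94640743e-01, -3.08463687e+00,  2.46085722e-03]), 'force': array([ 0.02871358,  0.39737504, -0.08012384]), 'ft_torque': array([ 0.01414573,  0.01770957, -0.02376714]), 'width': 1.0035292703204886}
scene {'fx': 600.0894663702007, 'fy': 600.0894663702007, 'cx': 312.56625046525437, 'cy': 238.6466765378137, 'position': array([ 1.10169384, -0.9214304 ,  1.11663606]), 'orientation': array([-2.29765226, -0.61497324,  0.25246736])}
side {'fx': 480.4789465805392, 'fy': 480.4789465805392, 'cx': 321.73777887319744, 'cy': 234.81747850493483, 'position': array([0.12992879, 0.54719168, 0.54094165]), 'orientation': array([-0.7926465 ,  2.35601122, -1.31035921])}
wrist {'fx': 398.5452377393476, 'fy': 398.5452377393476, 'cx': 321.81928909323295, 'cy': 236.74114866192437, 'T_tool_cam': array([[ 1.00238222e-03, -9.55456688e-01, -2.95129654e-01,
         7.99059342e-02],
       [ 9.99999496e-01,  9.39630555e-04,  3.54438865e-04,
         3.51656153e-04],
       [-6.13381430e-05, -2.95129861e-01,  9.55457148e-01,
         2.00380367e-02],
       [ 0.00000000e+00,  0.00000000e+00,  0.00000000e+00,
         1.00000000e+00]])}
```

View pics/scene0.png

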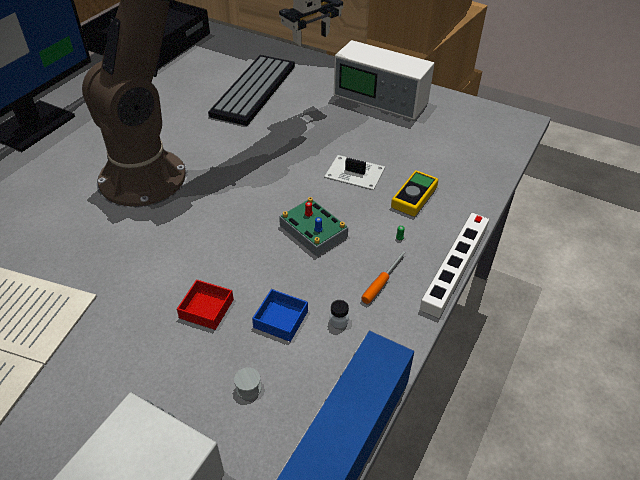

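View pics/side0.png

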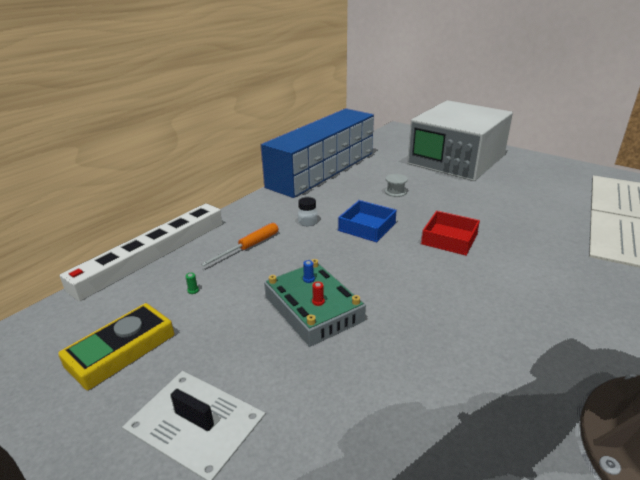

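View pics/wrist0.png

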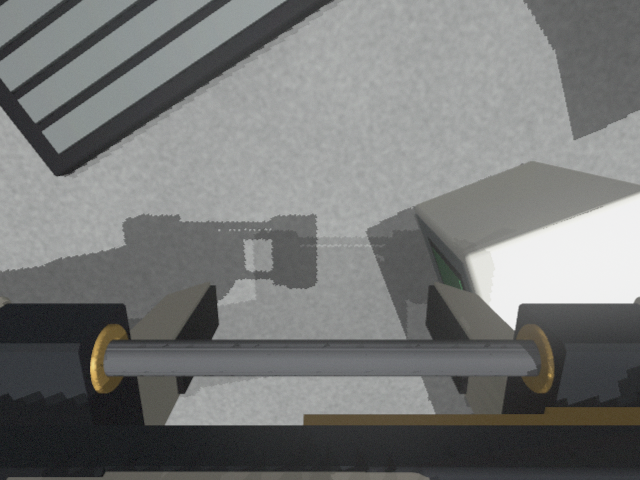

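Scene view: red cap at about (309,208), blue cap (318,226), module (313,225), cover (355,170), red tray (206,304), blue tray (281,315). The side view shows the same things larger: the cover at (195,418), the caps at (318,293) and (308,271).

```bash
cat > h.py <<'E'
import numpy as np,cv2
from scipy.spatial.transform import Rotation as R
from cell import arm,get_image,camera_model
def cam(n,s=None):
    m=camera_model(n);K=np.array([[m['fx'],0,m['cx']],[0,m['fy'],m['cy']],[0,0,1]])
    if n=='wrist':
        s=s or arm.observe();T=np.eye(4);T[:3,:3]=R.from_rotvec(s['ee_rot']).as_matrix();T[:3,3]=s['position']
        T=T@m['T_tool_cam'];return K,T[:3,:3],T[:3,3]
    return K,R.from_rotvec(m['orientation']).as_matrix(),np.array(m['position'])
def ray(c,uv):
    K,Rm,p=c;d=Rm@np.linalg.inv(K)@np.array([uv[0],uv[1],1.]);return p,d/np.linalg.norm(d)
def plane(c,uv,z):
    p,d=ray(c,uv);return p+d*(z-p[2])/d[2]
def proj(c,X):
    K,Rm,p=c;q=K@(Rm.T@(np.asarray(X)-p));return q[:2]/q[2]
def tri(c1,a,c2,b):
    p,d=ray(c1,a);q,e=ray(c2,b);A=np.stack([d,-e],1);t=np.linalg.lstsq(A,q-p,rcond=None)[0]
    P,Q=p+d*t[0],q+e*t[1];return (P+Q)/2,np.linalg.norm(P-Q)
def hsv(im):return cv2.cvtColor(im,cv2.COLOR_RGB2HSV)
def blobs(mask,amin=20):
    n,l,st,ce=cv2.connectedComponentsWithStats(mask.astype('uint8'));return sorted([(int(st[i,4]),ce[i].round(1).tolist(),st[i,:4].tolist()) for i in range(1,n) if st[i,4]>=amin],reverse=True)
def mask(im,col):
    h=hsv(im).astype(int);H,S,V=h[...,0],h[...,1],h[...,2]
    rng={'red':((H<8)|(H>172))&(S>150)&(V>50),'blue':(H>105)&(H<125)&(S>150)&(V>50),'green':(H>45)&(H<90)&(S>90)&(V>40),'brass':(H>15)&(H<32)&(S>120)&(V>110)}
    return rng[col]
E
python3 - <<'E'
from h import *
for n in("scene","side"):
    im=cv2.cvtColor(cv2.imread(f"pics/{n}0.png"),cv2.COLOR_BGR2RGB);c=cam(n)
    for col in('red','blue','green','brass'):
        for b in blobs(mask(im,col))[:8]:print(n,col,b,plane(c,b[1],0.0).round(3))
E
python3 - <<'E'
import cv2
a=cv2.imread('pics/side0.png');b=cv2.imread('pics/scene0.png')
cv2.imwrite('pics/s_a.png',cv2.resize(a[240:480,100:380],None,fx=2.85,fy=2.5*1.0) if 0 else cv2.resize(a[240:480,100:400],(750,600)))
cv2.imwrite('pics/s_b.png',cv2.resize(b[140:350,170:450],(800,600)))
E
```

```text
scene red (1837, [205.1, 303.9], [177, 280, 57, 50]) [ 0.44  -0.283  0.   ]
scene red (86, [308.3, 209.2], [305, 202, 8, 15]) [0.485 0.123 0.   ]
scene red (33, [477.8, 218.7], [475, 216, 7, 7]) [0.901 0.319 0.   ]
scene blue (8807, [349.3, 412.0], [277, 331, 137, 149]) [ 0.864 -0.36   0.   ]
scene blue (1848, [280.1, 314.7], [253, 289, 55, 53]) [ 0.61  -0.222  0.   ]
scene blue (90, [318.0, 224.8], [314, 217, 8, 15]) [0.539 0.083 0.   ]
scene blue (74, [360.2, 463.6], [353, 455, 16, 19]) [ 0.932 -0.446  0.   ]
scene blue (64, [372.3, 441.8], [366, 433, 14, 21]) [ 0.932 -0.395  0.   ]
scene blue (59, [401.0, 385.6], [395, 377, 12, 18]) [ 0.93  -0.252  0.   ]
scene blue (42, [28.2, 87.2], [22, 83, 14, 10]) [-0.673  0.177  0.   ]
scene green (1086, [313.3, 222.4], [281, 200, 66, 46]) [0.523 0.085 0.   ]
scene green (672, [357.4, 80.4], [341, 66, 34, 30]) [0.298 0.788 0.   ]
scene green (481, [55.7, 51.2], [39, 36, 34, 31]) [-0.783  0.406  0.   ]
scene green (190, [421.5, 179.8], [410, 173, 24, 15]) [0.706 0.395 0.   ]
scene green (84, [400.0, 233.1], [396, 226, 9, 14]) [0.741 0.163 0. 
[... 765 characters left out ...]
], [414, 130, 30, 30]) [ 0.739 -0.761  0.   ]
side green (182, [191.6, 283.9], [186, 273, 13, 21]) [0.766 0.136 0.   ]
side brass (2139, [114.3, 350.6], [59, 303, 113, 87]) [0.727 0.32  0.   ]
side brass (65, [310.4, 319.2], [307, 315, 8, 10]) [0.527 0.08  0.   ]
side brass (51, [355.6, 299.5], [352, 296, 8, 8]) [ 0.496 -0.008  0.   ]
side brass (39, [272.2, 278.8], [269, 276, 7, 7]) [0.656 0.035 0.   ]
side brass (30, [633.6, 135.7], [629, 131, 11, 9]) [ 0.25  -1.197  0.   ]
side brass (25, [315.2, 262.8], [313, 260, 5, 7]) [ 0.623 -0.054  0.   ]
side brass (24, [634.2, 122.5], [629, 118, 11, 9]) [ 0.27  -1.339  0.   ]
side brass (22, [634.5, 160.5], [631, 157, 8, 8]) [ 0.213 -0.978  0.   ]
```

View pics/s_a.png

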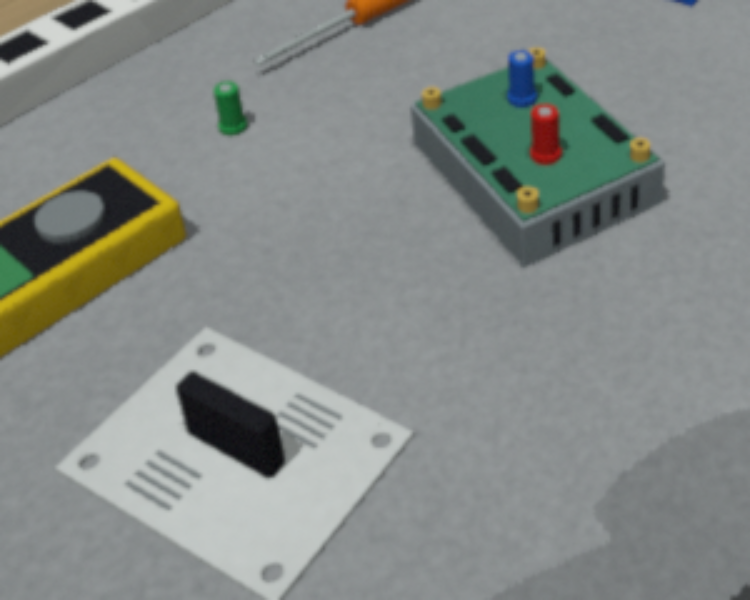

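View pics/s_b.png

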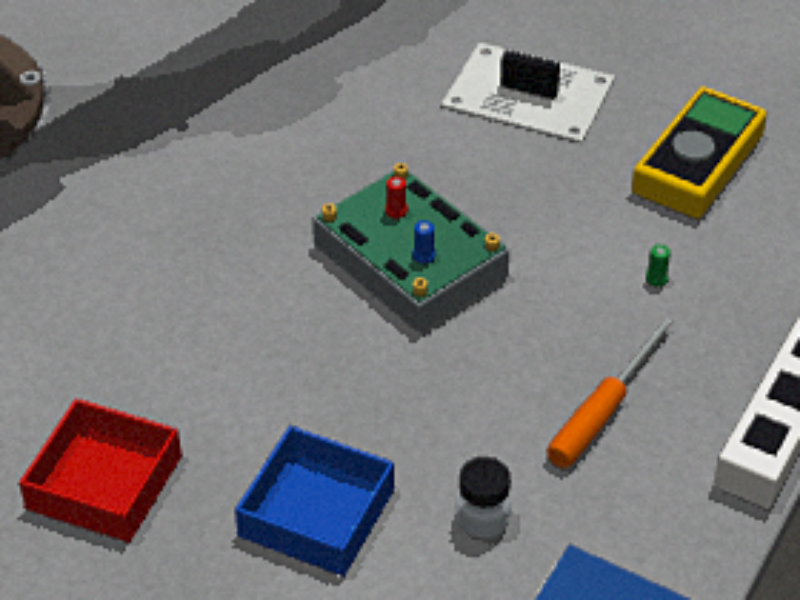

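```bash
python3 - <<'E'
from h import *
a,b=cam('scene'),cam('side')
for k,u,v in(('red',(308.3,209.2),(317.6,294.7)),('blue',(318,224.8),(308.1,272.6)),('green',(400,233.1),(191.6,283.9)),('rtray',(205.1,303.9),(450,232.4)),('btray',(280.1,314.7),(366.9,220.4))):
    P,e=tri(a,u,b,v);z=.018 if 'tray' in k else (.056 if k!='green' else .018);print(k,P.round(4),round(e,4),plane(a,u,z).round(4),plane(b,v,z).round(4))
ps=[plane(b,p,.046) for p in((310.4,319.2),(355.6,299.5),(315.2,262.8),(272.2,278.8))]
ps2=[plane(a,(170+x*.35,140+y*.35),.046) for x,y in((401,170),(329,211),(420,286),(492,241))]
for p,q in zip(ps,ps2):print(p.round(4),q.round(4))
for s in(ps,ps2):
    s=np.array(s);m=s.mean(0);d=s[1]-s[0];print('module',m.round(4));
    for i in range(4):
        d=s[(i+1)%4]-s[i];print(np.linalg.norm(d).round(4),np.degrees(np.arctan2(d[1],d[0])).round(2))
hs=[plane(b,(100+x*.4,240+y*.4),.004) for x,y in((206,349),(382,439),(272,573),(89,461))]
s=np.array(hs);print(s.round(4),s.mean(0))
for i in range(4):
        d=s[(i+1)%4]-s[i];print(np.linalg.norm(d).round(4),np.degrees(np.arctan2(d[1],d[0])).round(2))
s=np.array([plane(a,(170+x*.35,140+y*.35),.004) for x,y in((600,80),(574,130),(456,100),(486,51))]);print(s.round(4),s.mean(0))
st=arm.observe();print(R.from_rotvec(st['ee_rot']).as_matrix().round(3))
E
```

```text
red [0.5151 0.0732 0.0535] 0.0009 [0.5161 0.0706 0.056 ] [0.5136 0.0758 0.056 ]
blue [0.5658 0.0352 0.0533] 0.0009 [0.5669 0.0325 0.056 ] [0.5639 0.0382 0.056 ]
green [0.7468 0.1481 0.0162] 0.0007 [0.7472 0.146  0.018 ] [0.745  0.1496 0.018 ]
rtray [ 0.4503 -0.2918  0.0157] 0.0015 [ 0.4509 -0.2934  0.018 ] [ 0.4494 -0.2875  0.018 ]
btray [ 0.6179 -0.2314  0.016 ] 0.001 [ 0.6184 -0.2329  0.018 ] [ 0.6165 -0.2281  0.018 ]
[0.4934 0.1197 0.046 ] [0.4961 0.1158 0.046 ]
[0.4646 0.0393 0.046 ] [0.4673 0.0344 0.046 ]
[ 0.5814 -0.0032  0.046 ] [ 0.5868 -0.0075  0.046 ]
[0.6112 0.0784 0.046 ] [0.6148 0.0739 0.046 ]
module [0.5376 0.0586 0.046 ]
0.0854 -109.76
0.1243 -19.97
0.0868 69.96
0.1248 160.68
module [0.5412 0.0541 0.046 ]
0.0864 -109.48
0.1266 -19.29
0.0861 71.02
0.1259 160.57
[[0.5912 0.2947 0.004 ]
 [0.466  0.2776 0.004 ]
 [0.4542 0.3638 0.004 ]
 [0.5795 0.3801 0.004 ]] [0.52274168 0.32904468 0.004     ]
0.1263 -172.21
0.0871 97.79
0.1263 7.41
0.0862 -82.19
[[0.5801 0.379  0.004 ]
 [0.5918 0.2944 0.004 ]
 [0.4672 0.2767 0.004 ]
 [0.4556 0.3631 0.004 ]] [0.52367161 0.32829475 0.004     ]
[[-0.928  0.372 -0.   ]
 [ 0.372  0.928 -0.001]
 [-0.    -0.001 -1.   ]]
```

```bash
python3 -m pendant '[[[-20,-14,0,0,0,0,-1],[-55,-39,0,0,0,0,-1],[-100,-70,0,0,0,0,-1],[-145,-102,0,0,0,0,-1],[-190,-134,0,0,0,0,-1],[-235,-165,0,0,0,0,-1],[-280,-197,0,0,0,0,-1],[-325,-229,0,0,0,0,-1],[-370,-260,0,0,0,0,-1],[-415,-292,0,0,0,0,-1],[-460,-323,0,0,0,0,-1],[-500,-351,0,0,0,0,-1],[-520,-366,0,0,0,0,-1],[-530,-373,0,0,0,0,-1],[-530,-373,0,0,0,0,-1],[-530,-373,0,0,0,0,-1],[-530,-373,0,0,0,0,-1]]]'
python3 - <<'E'
from h import *
s=arm.observe();print(s['position'],R.from_rotvec(s['ee_rot']).as_matrix().round(3),abs(s['dq']).max())
cv2.imwrite('pics/w1.png',get_image('wrist')[:,:,::-1])
E
```

```text
clock: 2.28
position: [0.5853, 0.0382, 0.4048]
ee_rot: [-0.592, -3.085, -0.001]
force: [1.1, -0.3, -0.2]
width: 1.003
[0.58525332 0.03818799 0.40479289] [[-0.929  0.37  -0.   ]
 [ 0.37   0.929  0.001]
 [ 0.     0.    -1.   ]] 0.003935195543186914
```

View pics/w1.png

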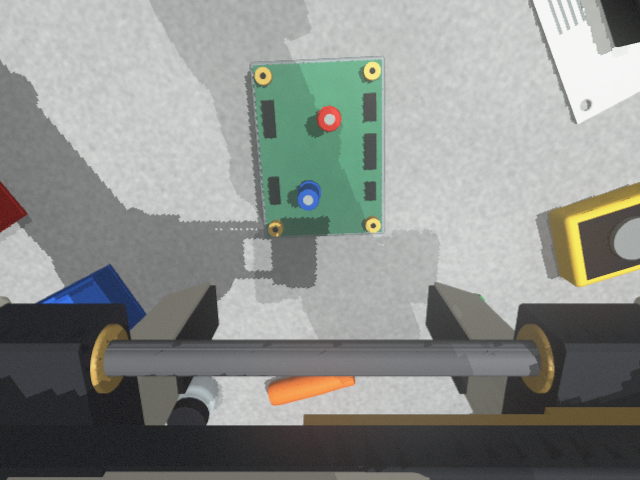

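The wrist view shows the module clearly: post holes at about (263,76), (372,71), (373,225), (275,229), red cap top at (329,119) and blue at (308,200).

```bash
python3 - <<'E'
from h import *
im=cv2.cvtColor(cv2.imread('pics/w1.png'),cv2.COLOR_BGR2RGB);c=cam('wrist')
h=hsv(im).astype(int);posts=[]
for x,y in((263,76),(372,71),(373,225),(275,229)):
    w=np.s_[y-14:y+15,x-14:x+15];m=(h[w][...,0]>12)&(h[w][...,0]<32)&(h[w][...,1]>110)&(h[w][...,2]>90)
    m=m.astype('uint8');cs,_=cv2.findContours(m,cv2.RETR_EXTERNAL,cv2.CHAIN_APPROX_NONE);k=max(cs,key=cv2.contourArea);(u,v),r=cv2.minEnclosingCircle(k)
    d=im[w].astype(int).sum(2);yy,xx=np.where((d<150)&(np.hypot(*(np.indices(d.shape)-14))<6))
    q=(x-14+xx.mean(),y-14+yy.mean()) if len(xx) else None
    print((u+x-14,v+y-14),r,q,len(xx))
    posts.append(plane(c,q or (u+x-14,v+y-14),.048))
s=np.array(posts);print(s.round(4),s.mean(0).round(4))
for i in range(4):
    d=s[(i+1)%4]-s[i];print(np.linalg.norm(d).round(4),np.degrees(np.arctan2(d[1],d[0])).round(2))
for n,(x,y) in(('red',(329,119)),('blue',(308,200))):
    w=np.s_[y-9:y+10,x-9:x+10];m=(h[w][...,1]<110)&(h[w][...,2]>110);yy,xx=np.where(m);q=(x-9+xx.mean(),y-9+yy.mean());P=plane(c,q,.074);print(n,q,m.sum(),P.round(4))
    T=R.from_rotvec(arm.observe()['ee_rot']).as_matrix();print('tool mm',(T.T@(P-arm.observe()['position'])*1000).round(1))
E
```

```text
(263.1410255432129, 75.28205108642578) 8.914045333862305 None 0
(372.0, 71.0) 8.944372177124023 None 0
(372.5, 224.5) 7.382511615753174 None 0
(275.61111068725586, 227.8333330154419) 7.627616882324219 None 0
[[ 0.4674  0.0358  0.048 ]
 [ 0.4961  0.1164  0.048 ]
 [ 0.6139  0.0751  0.048 ]
 [ 0.5853 -0.005   0.048 ]] [0.5407 0.0556 0.048 ]
0.0855 70.43
0.1248 -19.34
0.085 -109.63
0.1248 160.88
red (np.float64(329.4271844660194), np.float64(119.09708737864078)) 103 [0.517  0.0719 0.074 ]
tool mm [ 76.    6.1 330.8]
blue (np.float64(307.93), np.float64(201.08)) 100 [0.5688 0.0333 0.074 ]
tool mm [ 13.5 -10.6 330.8]
```

```bash
python3 -m pendant '[[[5,-4,15,0,0,0,-1],[13.5,-10.5,45,0,0,0,-1],[13.5,-10.5,80,0,0,0,-1],[13.5,-10.5,115,0,0,0,-1],[13.5,-10.5,145,0,0,0,-1],[13.5,-10.5,165,0,0,0,-1],[13.5,-10.5,177,0,0,0,-1],[13.5,-10.5,181,0,0,0,-1],[13.5,-10.5,181,0,0,0,-1]]]' 12
python3 - <<'E'
from h import *
s=arm.observe();print(s['position'])
for n in('wrist','side'):cv2.imwrite(f'pics/{n}2.png',get_image(n)[:,:,::-1])
E
```

```text
clock: 3.45
position: [0.5694, 0.0323, 0.2241]
ee_rot: [0.594, 3.084, 0.0]
force: [-1.0, -0.8, 0.7]
width: 1.001
[0.56943244 0.03229104 0.22410434]
```

View pics/wrist2.png

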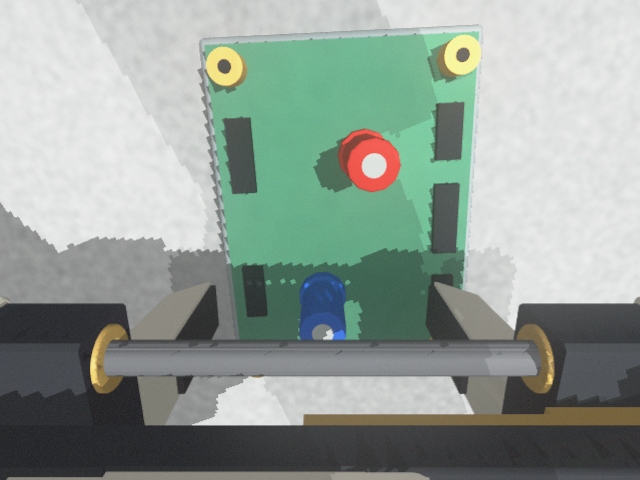

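View pics/side2.png

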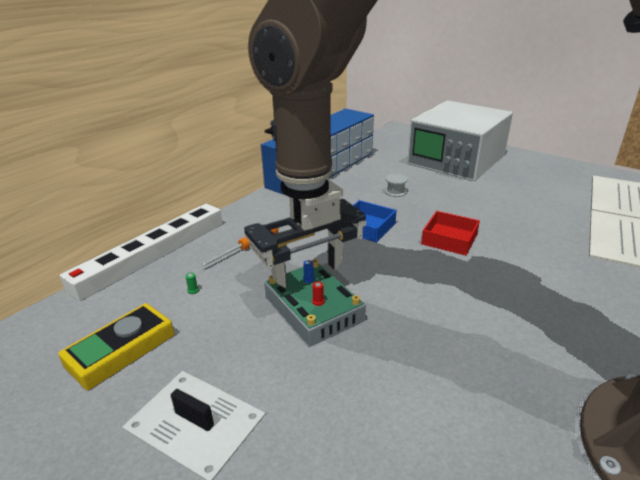

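The blue cap (322,315) sits midway between the open jaws; the red cap at (372,163) is clear of them. I'll close and lift.

```bash
python3 -m pendant '[[[0,0,0,0,0,0,0.75],[0,0,0,0,0,0,0.75],[0,0,0,0,0,0,0.75],[0,0,0,0,0,0,0.75],[0,0,0,0,0,0,0.9],[0,0,0,0,0,0,0.9],[0,0,0,0,0,0,0.9]]]' 12
```

```text
clock: 4.42
position: [0.5692, 0.0322, 0.2237]
ee_rot: [0.595, 3.085, 0.0]
force: [-0.4, 0.0, -0.8]
width: 0.284
```

```bash
python3 -m pendant '[[[0,0,0,0,0,0,0.95],[0,0,0,0,0,0,0.95],[0,0,0,0,0,0,0.95],[0,0,0,0,0,0,0.95]]]' 12
```

```text
clock: 4.92
position: [0.5692, 0.0322, 0.2237]
ee_rot: [-0.595, -3.085, -0.0]
force: [0.1, -0.4, -0.6]
width: 0.191
```

```bash
python3 -m pendant '[[[0,0,-12,0,0,0,0.95],[0,0,-35,0,0,0,0.95],[-5,-8,-55,0,0,0,0.95],[-22,-35,-62,0,0,0,0.95],[-45,-72,-62,0,0,0,0.95],[-68,-108,-62,0,0,0,0.95],[-91,-144,-62,0,0,0,0.95],[-114,-181,-62,0,0,0,0.95],[-132,-210,-62,0,0,0,0.95],[-142,-225,-58,0,0,0,0.95],[-142,-226,-40,0,0,0,0.95],[-142,-226,-20,0,0,0,0.95],[-142,-226,0,0,0,0,0.95],[-142,-226,0,0,0,0,0.95],[-142,-226,0,0,0,0,0.95]]]'
python3 - <<'E'
from h import *
s=arm.observe();print(s['position'])
for n in('wrist','scene'):
    im=get_image(n)[:,:,::-1]
    if n=='scene':im=cv2.resize(im[150:390,150:470],(800,600))
    cv2.imwrite(f'pics/{n}3.png',im)
E
```

```text
clock: 6.8
position: [0.6172, -0.23, 0.2238]
ee_rot: [-0.594, -3.085, -0.0]
force: [0.3, -0.9, -0.3]
width: 0.191
[ 0.61724991 -0.23002921  0.2237795 ]
```

View pics/wrist3.png

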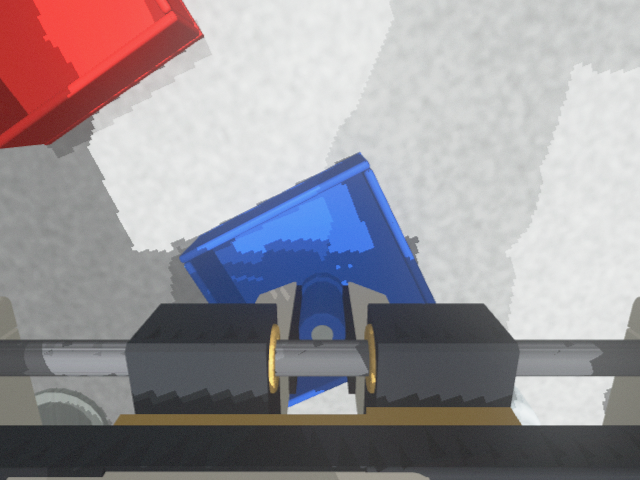

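View pics/scene3.png

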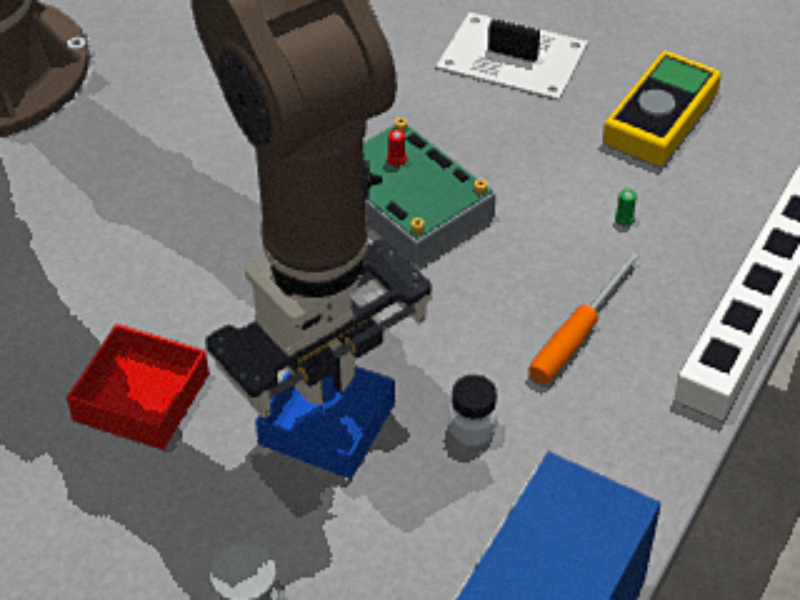

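The blue cap is inside the blue tray's walls. I'll lower it, open part way and lift.

```bash
python3 -m pendant '[[[0,0,14,0,0,0,0.95],[0,0,24,0,0,0,0.95],[0,0,26,0,0,0,0.95],[0,0,26,0,0,0,0.95],[0,0,26,0,0,0,0.3],[0,0,26,0,0,0,0.3],[0,0,26,0,0,0,0.3],[0,0,26,0,0,0,0.3],[0,0,26,0,0,0,0.3],[0,0,5,0,0,0,0.3],[0,0,-25,0,0,0,0.3],[0,0,-60,0,0,0,-0.5],[0,0,-80,0,0,0,-1],[0,0,-80,0,0,0,-1]]]'
python3 - <<'E'
from h import *
s=arm.observe();print(s['position'],s['width'])
T=R.from_rotvec(s['ee_rot']).as_matrix();print((T.T@(np.array([.517,.0719,.223])-s['position'])*1000).round(1))
cv2.imwrite(f'pics/wrist4.png',get_image('wrist')[:,:,::-1])
E
```

```text
clock: 8.65
position: [0.6175, -0.2307, 0.3054]
ee_rot: [0.594, 3.081, -0.0]
force: [0.0, 0.7, -0.3]
width: 0.625
[ 0.61753049 -0.23067539  0.30543224] 0.6254365905713993
[206.1 243.5  81.8]
```

View pics/wrist4.png

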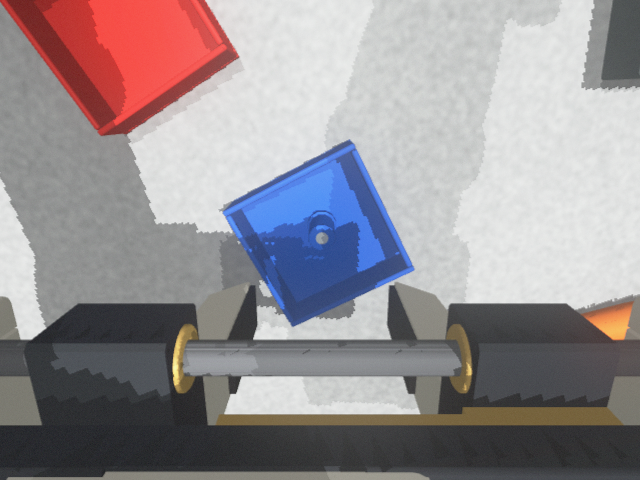

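The blue cap stands in the blue tray at (321,238). Now the red cap.

```bash
python3 -m pendant '[[[12,14,0,0,0,0,-1],[38,45,0,0,0,0,-1],[70,83,0,0,0,0,-1],[102,120,0,0,0,0,-1],[134,158,0,0,0,0,-1],[166,196,0,0,0,0,-1],[192,227,0,0,0,0,-1],[206,243.5,5,0,0,0,-1],[206,243.5,30,0,0,0,-1],[206,243.5,55,0,0,0,-1],[206,243.5,75,0,0,0,-1],[206,243.5,81,0,0,0,-1],[206,243.5,81,0,0,0,-1]]]'
python3 - <<'E'
from h import *
s=arm.observe();print(s['position'],s['width'])
cv2.imwrite(f'pics/wrist5.png',get_image('wrist')[:,:,::-1])
E
```

```text
clock: 10.32
position: [0.5157, 0.0727, 0.2224]
ee_rot: [-0.594, -3.084, 0.001]
force: [0.9, -0.0, 0.2]
width: 1.0
[0.51573109 0.07265632 0.22235691] 1.0003102381336004
```

View pics/wrist5.png

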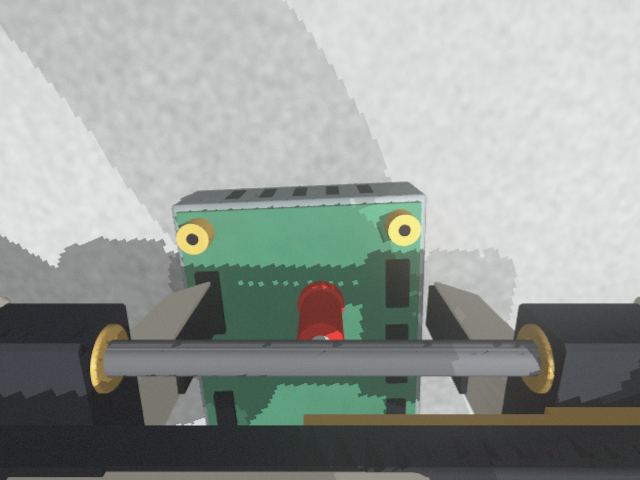

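The red cap (320,315) is midway between the jaws.

```bash
python3 -m pendant '[[[0,0,0,0,0,0,0.95],[0,0,0,0,0,0,0.95],[0,0,0,0,0,0,0.95],[0,0,0,0,0,0,0.95],[0,0,0,0,0,0,0.95],[0,0,0,0,0,0,0.95],[0,0,0,0,0,0,0.95],[0,0,0,0,0,0,0.95],[0,0,0,0,0,0,0.95],[0,0,0,0,0,0,0.95]]]' 12
python3 - <<'E'
from h import *
s=arm.observe();T=R.from_rotvec(s['ee_rot']).as_matrix();print((T.T@(np.array([.4503,-.2915,.2224])-s['position'])*1000).round(1))
E
```

```text
clock: 11.62
position: [0.5163, 0.0723, 0.2227]
ee_rot: [0.595, 3.085, 0.0]
force: [-0.9, 0.4, 0.2]
width: 0.193
[-7.390e+01 -3.622e+02  3.000e-01]
```

```bash
python3 -m pendant '[[[0,0,-12,0,0,0,0.95],[0,0,-35,0,0,0,0.95],[-2,-10,-55,0,0,0,0.95],[-8,-40,-62,0,0,0,0.95],[-17,-83,-62,0,0,0,0.95],[-26,-126,-62,0,0,0,0.95],[-35,-169,-62,0,0,0,0.95],[-43,-212,-62,0,0,0,0.95],[-52,-255,-62,0,0,0,0.95],[-61,-298,-62,0,0,0,0.95],[-69,-335,-62,0,0,0,0.95],[-74,-357,-60,0,0,0,0.95],[-74,-362,-45,0,0,0,0.95],[-74,-362,-22,0,0,0,0.95],[-74,-362,0,0,0,0,0.95],[-74,-362,0,0,0,0,0.95]]]'
python3 - <<'E'
from h import *
s=arm.observe();print(s['position'])
cv2.imwrite(f'pics/wrist6.png',get_image('wrist')[:,:,::-1])
E
```

```text
clock: 13.62
position: [0.45, -0.2897, 0.2211]
ee_rot: [-0.592, -3.082, -0.003]
force: [-0.2, -0.6, 0.1]
width: 0.191
[ 0.45003073 -0.28968996  0.22105807]
```

View pics/wrist6.png

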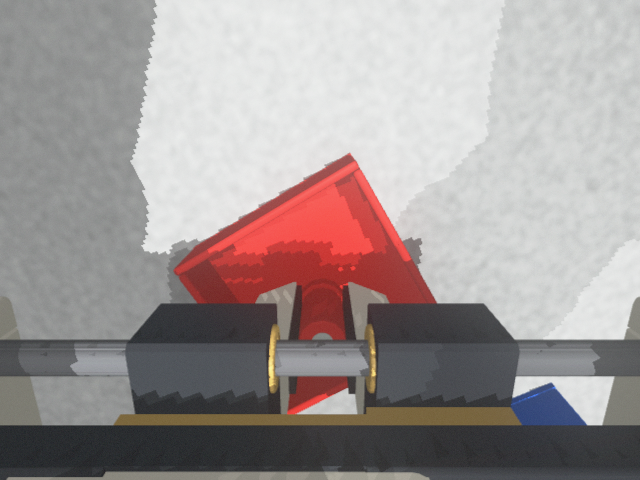

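The red cap is within the red tray's walls, so I'll release it the same way.

```bash
python3 -m pendant '[[[0,0,14,0,0,0,0.95],[0,0,22,0,0,0,0.95],[0,0,24,0,0,0,0.95],[0,0,24,0,0,0,0.95],[0,0,24,0,0,0,0.3],[0,0,24,0,0,0,0.3],[0,0,24,0,0,0,0.3],[0,0,24,0,0,0,0.3],[0,0,24,0,0,0,0.3],[0,0,5,0,0,0,0.3],[0,0,-25,0,0,0,0.3],[0,0,-65,0,0,0,-0.5],[0,0,-110,0,0,0,-1],[0,0,-130,0,0,0,-1],[0,0,-130,0,0,0,-1]]]'
python3 - <<'E'
from h import *
s=arm.observe();print(s['position'],s['width'])
cv2.imwrite(f'pics/wrist7.png',get_image('wrist')[:,:,::-1])
T=R.from_rotvec(s['ee_rot']).as_matrix();print(T.round(3))
E
```

```text
clock: 15.55
position: [0.4508, -0.2915, 0.3542]
ee_rot: [0.594, 3.082, -0.001]
force: [0.3, 0.2, -1.0]
width: 0.737
[ 0.4507979  -0.29154454  0.35419935] 0.7374526510484749
[[-0.928  0.372  0.003]
 [ 0.372  0.928 -0.001]
 [-0.003  0.    -1.   ]]
```

View pics/wrist7.png

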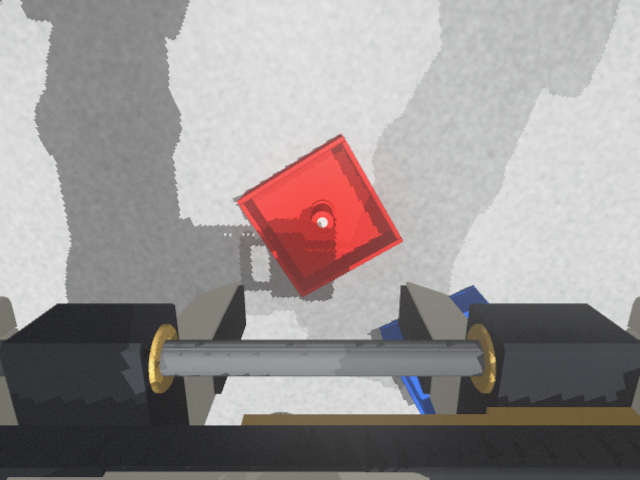

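The red cap stands in the red tray at (322,222). Next I go over the cover, turning the jaws across its grip.

```bash
python3 -m pendant '[[[3,15,-5,0,0,-0.02,-1],[10,50,-20,0,0,-0.05,-1],[18,92,-40,0,0,-0.09,-1],[26,136,-46,0,0,-0.13,-1],[34,180,-46,0,0,-0.17,-1],[42,224,-46,0,0,-0.21,-1],[51,268,-46,0,0,-0.25,-1],[60,312,-46,0,0,-0.29,-1],[68,356,-46,0,0,-0.33,-1],[77,400,-46,0,0,-0.37,-1],[85,444,-46,0,0,-0.4,-1],[93,488,-46,0,0,-0.43,-1],[102,532,-46,0,0,-0.46,-1],[110,574,-46,0,0,-0.49,-1],[117,608,-46,0,0,-0.51,-1],[120,624,-46,0,0,-0.513,-1],[120,627,-46,0,0,-0.513,-1],[120,627,-46,0,0,-0.513,-1],[120,627,-46,0,0,-0.513,-1],[120,627,-46,0,0,-0.513,-1]]]'
python3 - <<'E'
from h import *
s=arm.observe();print(s['position'],s['width'],abs(s['dq']).max())
cv2.imwrite(f'pics/wrist8.png',get_image('wrist')[:,:,::-1])
T=R.from_rotvec(s['ee_rot']).as_matrix();print(T.round(3))
E
```

```text
clock: 18.1
position: [0.5723, 0.3344, 0.399]
ee_rot: [-0.205, 3.135, -0.0]
force: [-0.3, 0.3, 0.5]
width: 1.001
[0.57230902 0.33435036 0.39900889] 1.001315352472562 0.004513948726894738
[[-0.991 -0.13   0.   ]
 [-0.13   0.991 -0.   ]
 [-0.    -0.    -1.   ]]
```

View pics/wrist8.png

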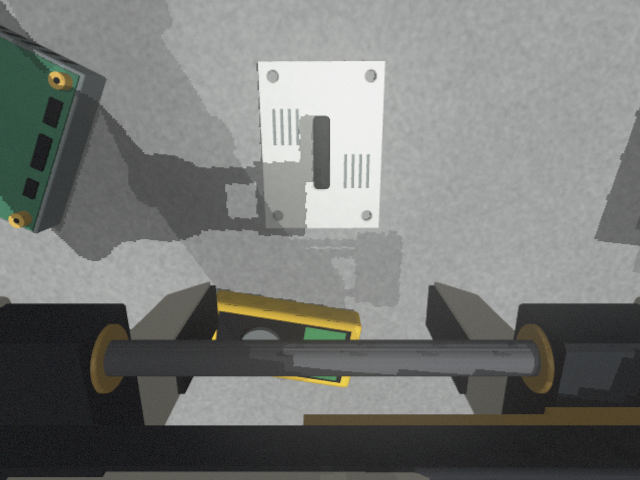

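```bash
python3 - <<'E'
from h import *
im=cv2.cvtColor(cv2.imread('pics/wrist8.png'),cv2.COLOR_BGR2GRAY).astype(int);s0=arm.observe();c=cam('wrist',s0)
P=[]
for x,y in((272,76),(371,75),(367,215),(278,215)):
    w=im[y-8:y+9,x-8:x+9];g=(w.max()+w.min())/2 if y<100 or x>300 else (np.median(w)+w.min())/2
    yy,xx=np.where((w<g)&(np.hypot(*(np.indices(w.shape)-8))<8));q=(x-8+xx.mean(),y-8+yy.mean());print(q,len(xx));P.append(plane(c,q,.004))
s=np.array(P);print(s.round(4),s.mean(0).round(4))
for i in range(4):
    d=s[(i+1)%4]-s[i];print(np.linalg.norm(d).round(4),np.degrees(np.arctan2(d[1],d[0])).round(2))
T=R.from_rotvec(s0['ee_rot']).as_matrix();print((T.T@(s.mean(0)-s0['position'])*1000).round(1),np.degrees(np.arctan2(T[1,1],T[0,1])))
E
```

```text
(np.float64(272.4552845528455), np.float64(75.6260162601626)) 123
(np.float64(371.3191489361702), np.float64(75.45744680851064)) 94
(np.float64(367.06060606060606), np.float64(215.03030303030303)) 66
(np.float64(275.11538461538464), np.float64(216.46153846153845)) 26
[[0.4675 0.2774 0.004 ]
 [0.4559 0.3631 0.004 ]
 [0.5805 0.3802 0.004 ]
 [0.5937 0.2921 0.004 ]] [0.5244 0.3282 0.004 ]
0.0865 97.66
0.1257 7.79
0.0891 -81.51
0.1271 -173.37
[ 4.84e+01 -1.00e-01  3.95e+02] 97.51012056895719
```

```bash
python3 -m pendant '[[[8,0,15,0,0,0,-1],[25,0,45,0,0,0,-1],[42,0.5,85,0,0,0,-1],[48.5,0.5,125,0,0,0,-1],[48.5,0.5,160,0,0,0,-1],[48.5,0.5,188,0,0,0,-1],[48.5,0.5,204,0,0,0,-1],[48.5,0.5,209,0,0,0,-1],[48.5,0.5,209,0,0,0,-1],[48.5,0.5,209,0,0,0,-1]]]' 30
python3 - <<'E'
from h import *
s=arm.observe();print(s['position'])
for n in('wrist','side'):
    im=get_image(n)[:,:,::-1]
    if n=='side':im=cv2.resize(im[240:480,60:380],(800,600))
    cv2.imwrite(f'pics/{n}9.png',im)
E
```

```text
clock: 19.4
position: [0.5244, 0.3297, 0.1908]
ee_rot: [-0.207, 3.133, 0.001]
force: [0.0, -0.3, 0.1]
width: 1.0
[0.52441881 0.32973649 0.19081028]
```

View pics/wrist9.png

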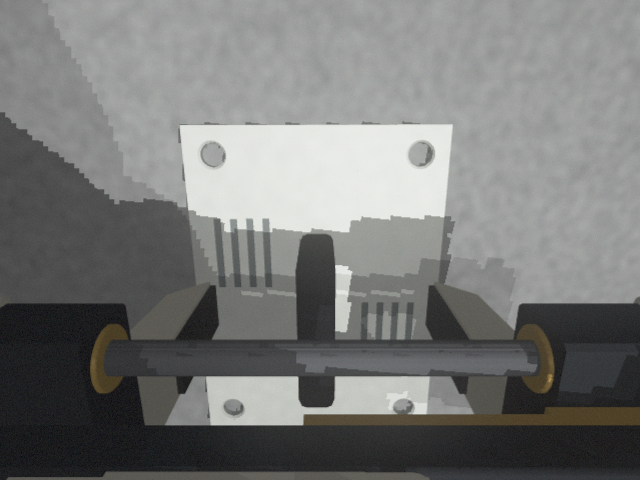

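View pics/side9.png

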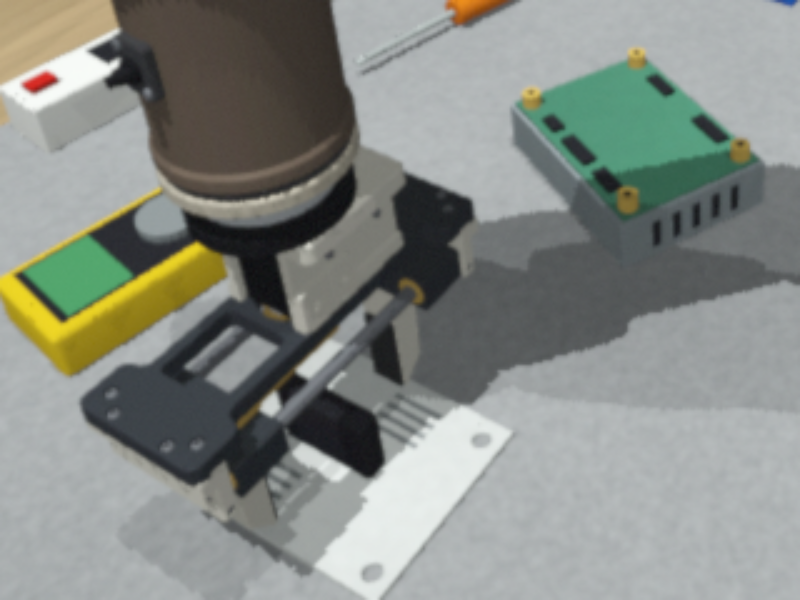

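The grip (316,320) stands between the jaws, and the fingertips clear the plate. I'll close.

```bash
python3 -m pendant '[[[0,0,0,0,0,0,0.95],[0,0,0,0,0,0,0.95],[0,0,0,0,0,0,0.95],[0,0,0,0,0,0,0.95],[0,0,0,0,0,0,0.95],[0,0,0,0,0,0,0.95],[0,0,0,0,0,0,0.95],[0,0,0,0,0,0,0.95],[0,0,0,0,0,0,0.95],[0,0,0,0,0,0,0.95],[0,0,0,0,0,0,0.95],[0,0,0,0,0,0,0.95],[0,0,0,0,0,0,0.95],[0,0,0,0,0,0,0.95]]]' 35
python3 - <<'E'
from h import *
s=arm.observe();print(s['position'],s['width'],s['force'])
im=get_image('wrist');cv2.imwrite('pics/wrist10.png',im[:,:,::-1])
E
```

```text
clock: 21.25
position: [0.524, 0.3294, 0.1897]
ee_rot: [-0.207, 3.135, -0.0]
force: [0.9, -1.6, 1.3]
width: 0.154
[0.52402639 0.32935616 0.18974327] 0.15412719808391473 [ 0.89157804 -1.56527677  1.28282545]
```

View pics/wrist10.png

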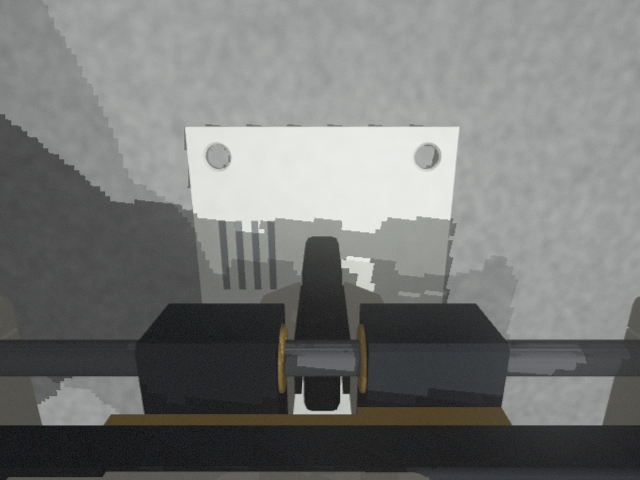

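```bash
python3 - <<'E'
from h import *
im=cv2.cvtColor(cv2.imread('pics/wrist10.png'),cv2.COLOR_BGR2GRAY)
s=arm.observe();c=cam('wrist',s);T=R.from_rotvec(s['ee_rot']).as_matrix();P=[]
for x,y in((218,156),(428,156)):
    w=im[y-18:y+19,x-18:x+19];m=(w<215).astype('uint8');cs,_=cv2.findContours(m,cv2.RETR_EXTERNAL,cv2.CHAIN_APPROX_NONE);k=max(cs,key=cv2.contourArea);(u,v),r=cv2.minEnclosingCircle(k);print(u+x-18,v+y-18,r)
    P.append(T.T@(plane(c,(u+x-18,v+y-18),.004)-s['position'])*1000)
print(np.array(P).round(2)); d=P[1]-P[0];a=np.degrees(np.arctan2(-d[0],d[1]));print('hole line vs tool y deg',a)
ty=np.degrees(np.arctan2(T[1,1],T[0,1]));print('tool y',ty)
E
```

```text
216.46551704406738 156.62068939208984 15.077437400817871
427.0 156.0 14.560319900512695
[[ 62.87 -42.86 185.72]
 [ 63.21  43.36 185.71]]
hole line vs tool y deg -0.2261472499271692
tool y 97.5627996577636
```

The plate is centred and square in the hand (holes at tool x 63, y ±43). Lifting.

```bash
python3 -m pendant '[[[0,0,-5,0,0,0,0.95],[0,0,-18,0,0,0,0.95],[0,0,-38,0,0,0,0.95],[0,0,-60,0,0,0,0.95],[0,0,-78,0,0,0,0.95],[0,0,-85,0,0,0,0.95],[0,0,-85,0,0,0,0.95],[0,0,-85,0,0,0,0.95]]]'
python3 - <<'E'
from h import *
s=arm.observe();print(s['position'],s['width'],s['force'])
im=get_image('wrist');cv2.imwrite('pics/wrist11.png',im[:,:,::-1])
im=get_image('side');cv2.imwrite('pics/side11.png',im[:,:,::-1])
T=R.from_rotvec(s['ee_rot']).as_matrix();print((T.T@(np.array([.5405,.0557,0])-s['position'])*1000).round(1))
ty=np.degrees(np.arctan2(T[1,1],T[0,1]));print('tool y',ty,'rz',np.radians(ty-70.5))
E
```

```text
clock: 22.3
position: [0.5237, 0.3293, 0.2739]
ee_rot: [0.207, -3.134, 0.001]
force: [-0.2, 0.5, -1.9]
width: 0.148
[0.52372026 0.32928867 0.27394733] 0.14757397348128495 [-0.16492064  0.54604023 -1.86721688]
[  19.1 -273.2  274.1]
tool y 97.57227745844925 rz 0.47250037766338177
```

View pics/wrist11.png

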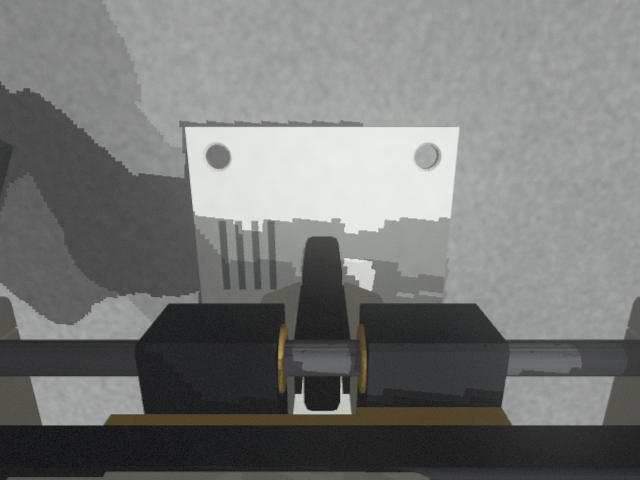

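View pics/side11.png

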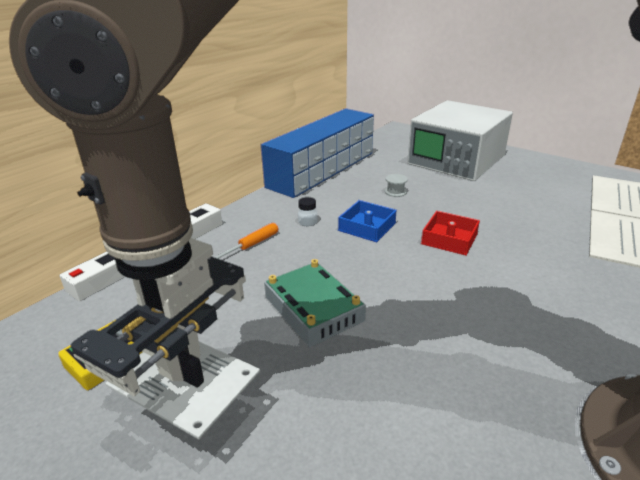

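The plate is level in the hand. The holes haven't moved in the wrist view, (218,156) and (428,156). Carrying it over the module.

```bash
python3 -m pendant '[[[0.5,-8,0,0,0,0.01,0.95],[2,-25,0,0,0,0.04,0.95],[3,-47,0,0,0,0.08,0.95],[5,-70,0,0,0,0.12,0.95],[6.5,-94,0,0,0,0.16,0.95],[8,-118,0,0,0,0.2,0.95],[10,-142,0,0,0,0.24,0.95],[11.5,-166,0,0,0,0.28,0.95],[13,-190,0,0,0,0.32,0.95],[15,-213,0,0,0,0.36,0.95],[16.5,-235,0,0,0,0.4,0.95],[18,-254,0,0,0,0.44,0.95],[19,-267,0,0,0,0.46,0.95],[19,-273,0,0,0,0.4725,0.95],[19,-273,5,0,0,0.4725,0.95],[19,-273,11,0,0,0.4725,0.95],[19,-273,15,0,0,0.4725,0.95],[19,-273,15,0,0,0.4725,0.95],[19,-273,15,0,0,0.4725,0.95],[19,-273,15,0,0,0.4725,0.95]]]'
python3 - <<'E'
from h import *
s=arm.observe();print(s['position'],s['width'],s['force'])
for n in('wrist','side','scene'):
    im=get_image(n)[:,:,::-1];cv2.imwrite(f'pics/{n}12.png',im)
    if n=='side':cv2.imwrite('pics/side12c.png',cv2.resize(im[220:370,220:420],(800,600),interpolation=cv2.INTER_CUBIC))
    if n=='scene':cv2.imwrite('pics/scene12c.png',cv2.resize(im[150:300,220:420],(800,600),interpolation=cv2.INTER_CUBIC))
E
```

```text
clock: 24.9
position: [0.5412, 0.0564, 0.2599]
ee_rot: [0.532, 3.096, 0.0]
force: [-0.1, -0.1, -1.8]
width: 0.152
[0.5412212  0.05638849 0.25989467] 0.15215380285802557 [-0.09919453 -0.11776637 -1.84200374]
```

View pics/wrist12.png

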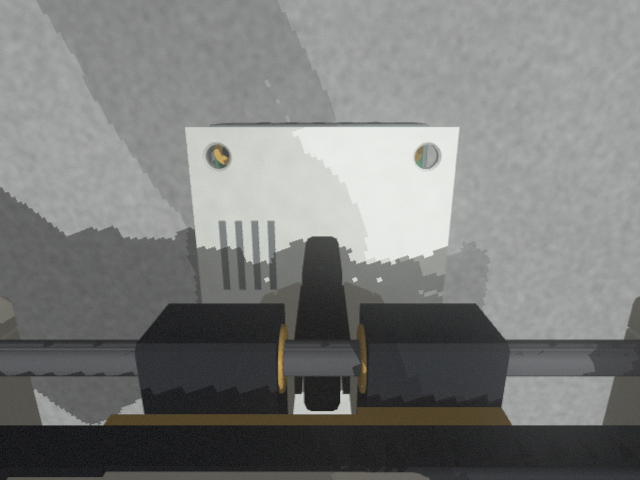

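View pics/side12c.png

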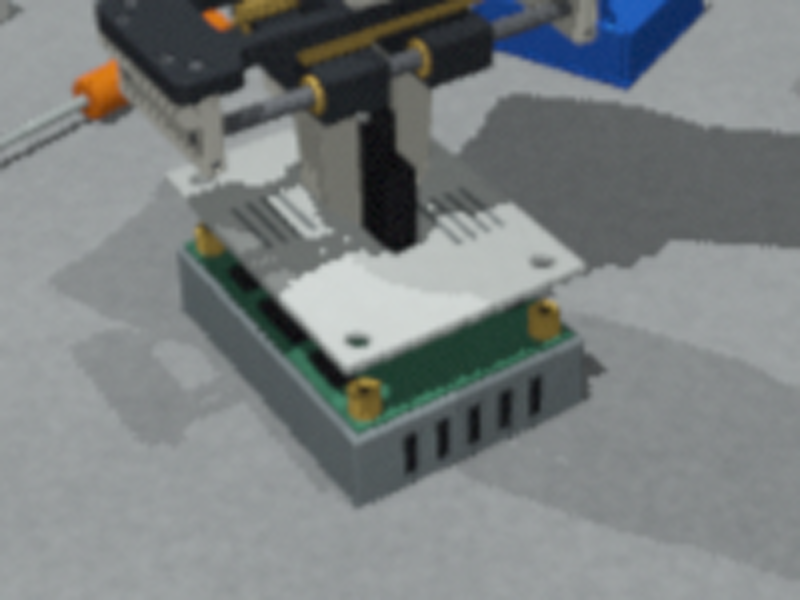

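View pics/scene12c.png

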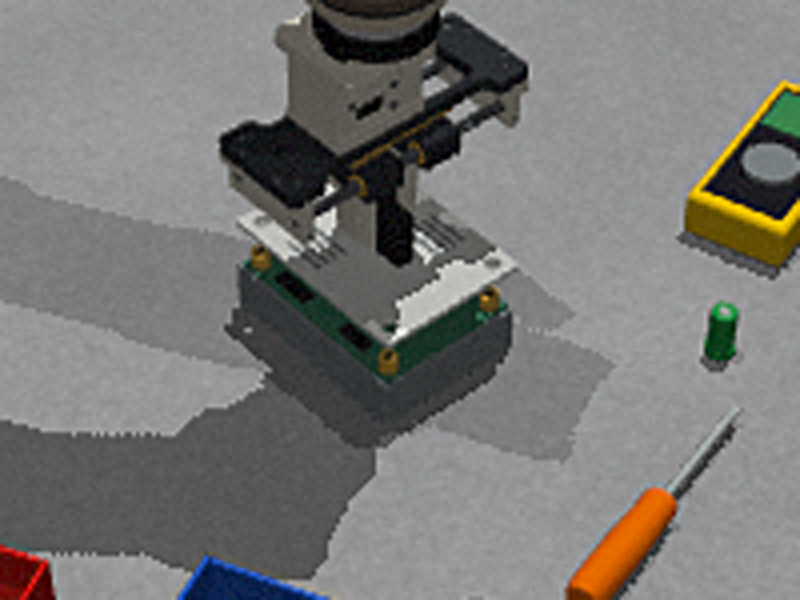

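The plate hovers over the module with a visible gap. In the wrist view brass shows through both front holes, (218,156) and (428,156). I'll compare hole and post positions in each view.

```bash
python3 - <<'E'
from h import *
s=arm.observe();zt=s['position'][2]-.1897+.004;print('top z',zt)
f=lambda o,p:(o[0]+p[0]/4,o[1]+p[1]/4)
for n,o,L in(('side',(220,220),[((358,341),(365,384)),((542,262),(545,306))]),('scene',(220,150),[((262,217),(262,250)),((492,263),(490,290))])):
    c=cam(n)
    for h,p in L:
        H=plane(c,f(o,h),zt);P=plane(c,f(o,p),.048);print(n,H.round(4),P.round(4),((H-P)[:2]*1000).round(1))
c=cam('wrist',s);T=R.from_rotvec(s['ee_rot']).as_matrix()
P=[plane(c,q,zt) for q in((217.5,156.3),(427.5,156))];print(np.round(P,4))
print('posts w1 [.4674 .0358] [.4961 .1164]')
im=cv2.imread('pics/wrist12.png')
cv2.imwrite('pics/w12c.png',np.hstack([cv2.resize(im[131:181,193:243],(400,400),interpolation=cv2.INTER_CUBIC),cv2.resize(im[131:181,403:453],(400,400),interpolation=cv2.INTER_CUBIC)]))
for q in((.4674,.0358,.048),(.4961,.1164,.048)):print(proj(c,q))
E
```

```text
top z 0.07416992319589918
side [0.4934 0.1206 0.0742] [0.4955 0.1149 0.048 ] [-2.1  5.6]
side [0.4652 0.0396 0.0742] [0.4667 0.0344 0.048 ] [-1.4  5.1]
scene [0.4656 0.0405 0.0742] [0.4665 0.0374 0.048 ] [-0.9  3.1]
scene [0.6146 0.0764 0.0742] [0.6131 0.0785 0.048 ] [ 1.5 -2.1]
[[0.4675 0.0375 0.0742]
 [0.4961 0.1186 0.0742]]
posts w1 [.4674 .0358] [.4961 .1164]
[227.85903731 151.55451878]
[408.88957416 152.04309394]
```

View pics/w12c.png

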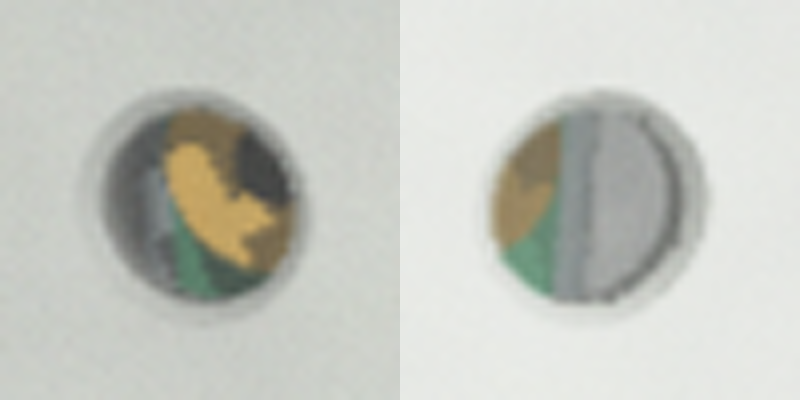

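The wrist view puts the plate about 2 mm too far along tool +y. The side view (about 5 mm, 3.5 mm after plate-thickness correction) and one scene pair agree in sign. I'll shift it by -2.3 mm and check again.

```bash
python3 -m pendant '[[[-0.2,-1,0,0,0,0,0.95],[-0.4,-2.4,0,0,0,0,0.95],[-0.4,-2.4,0,0,0,0,0.95],[-0.4,-2.4,0,0,0,0,0.95],[-0.4,-2.4,0,0,0,0,0.95],[-0.4,-2.4,0,0,0,0,0.95]]]'
python3 - <<'E'
from h import *
s=arm.observe();print(s['position'],s['width'],s['force']);c=cam('wrist',s);b=cam('side');a=cam('scene')
I={n:get_image(n)[:,:,::-1] for n in('wrist','side','scene')}
im=I['wrist'];w=np.hstack([cv2.resize(im[131:181,193:243],(400,400),interpolation=cv2.INTER_CUBIC),cv2.resize(im[131:181,403:453],(400,400),interpolation=cv2.INTER_CUBIC)])
cv2.imwrite('pics/w13.png',w)
cv2.imwrite('pics/s13.png',cv2.resize(I['side'][270:330,290:370],(800,600),interpolation=cv2.INTER_CUBIC))
cv2.imwrite('pics/c13.png',cv2.resize(I['scene'][190:250,275:355],(800,600),interpolation=cv2.INTER_CUBIC))
E
```

```text
clock: 25.8
position: [0.5407, 0.054, 0.2597]
ee_rot: [0.532, 3.096, 0.0]
force: [0.1, 0.7, -2.0]
width: 0.149
[0.54072159 0.05396459 0.25974499] 0.148914710058233 [ 0.06169733  0.66018303 -1.95595857]
```

View pics/w13.png

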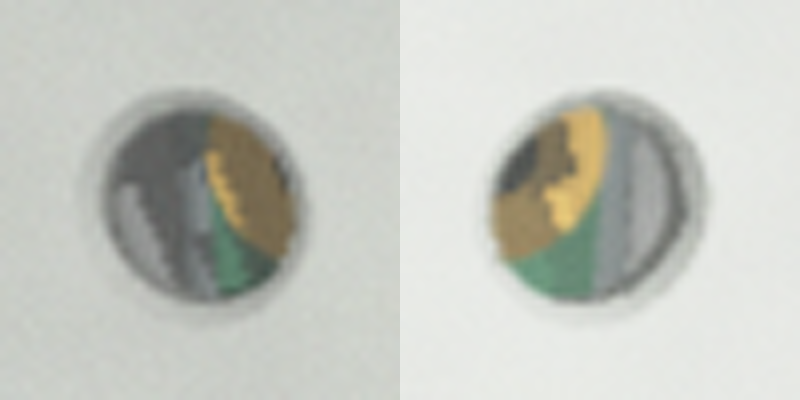

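View pics/s13.png

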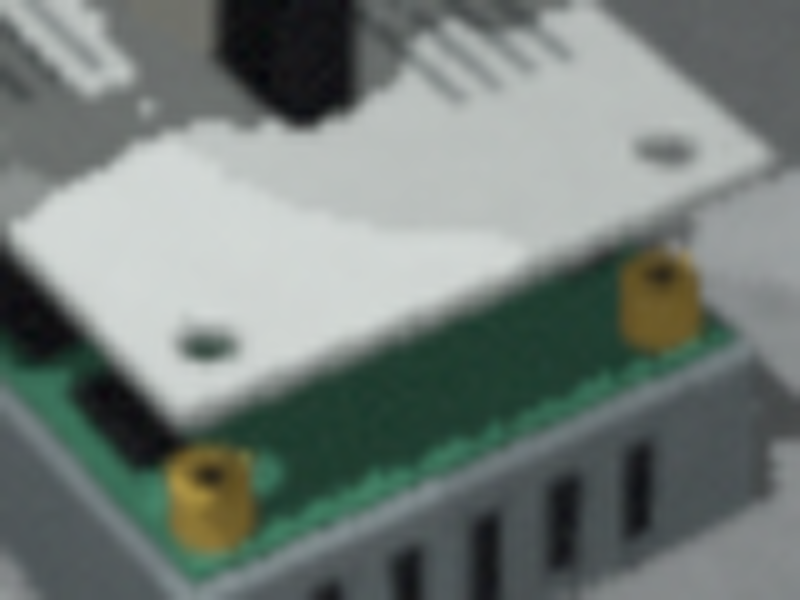

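View pics/c13.png

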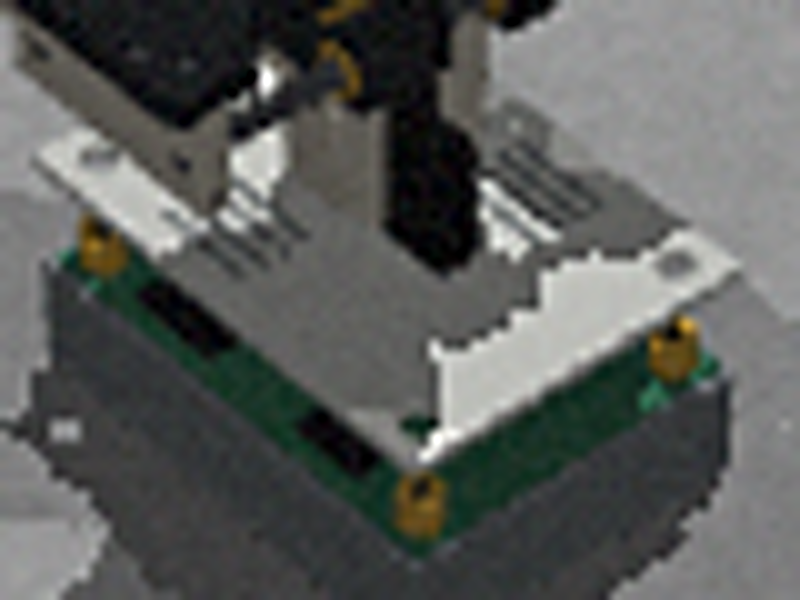

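```bash
python3 - <<'E'
from h import *
s=arm.observe();zt=s['position'][2]-.1897+.002;T=R.from_rotvec(s['ee_rot']).as_matrix()
for n,o,L in(('side',(290,270),[((208,343),(210,474)),((665,150),(660,275))]),('scene',(275,190),[((100,155),(97,240)),((678,262),(675,332)),((420,425),(422,487))])):
    c=cam(n);f=lambda p:(o[0]+p[0]/10-.45,o[1]+p[1]/10-.45)
    for h,p in L:
        D=plane(c,f(h),zt)-plane(c,f(p),.048);D[2]=0;print(n,'hole-post tool xy mm',((T.T@D)[:2]*1000).round(1))
c=cam('wrist',s)
for h,p in(((217.5,156.3),(231,151.6)),((427.5,156),(416,151.6))):
    D=plane(c,h,zt+.002)-plane(c,p,.048);D[2]=0;print('wrist',((T.T@D)[:2]*1000).round(1))
print(zt-.002)
E
```

```text
side hole-post tool xy mm [-1.7 -1.5]
side hole-post tool xy mm [-1.2 -1.3]
scene hole-post tool xy mm [4.  5.2]
scene hole-post tool xy mm [0.5 0.4]
scene hole-post tool xy mm [-1.3 -1.9]
wrist [0.4 0.2]
wrist [ 0.6 -1.2]
0.07004137588441137
```

The views now average to within about 1 mm, and the underside is about 70 mm above the bench (22 mm above the posts). One last settle, a whole-scene look, then I hand in.

```bash
python3 -m pendant '[[[0,0,0,0,0,0,0.95],[0,0,0,0,0,0,0.95],[0,0,0,0,0,0,0.95],[0,0,0,0,0,0,0.95]]]'
python3 - <<'E'
from h import *
s=arm.observe();print(s['position'],s['width'],s['force'],abs(s['dq']).max())
cv2.imwrite('pics/final.png',get_image('scene')[:,:,::-1])
E
```

```text
clock: 26.45
position: [0.5407, 0.0539, 0.2597]
ee_rot: [0.532, 3.096, 0.0]
force: [0.7, -0.1, -1.5]
width: 0.15
[0.54069533 0.05393996 0.25971903] 0.15031792294781296 [ 0.74879624 -0.08672845 -1.51657317] 0.0022036222952357505
```

View pics/final.png

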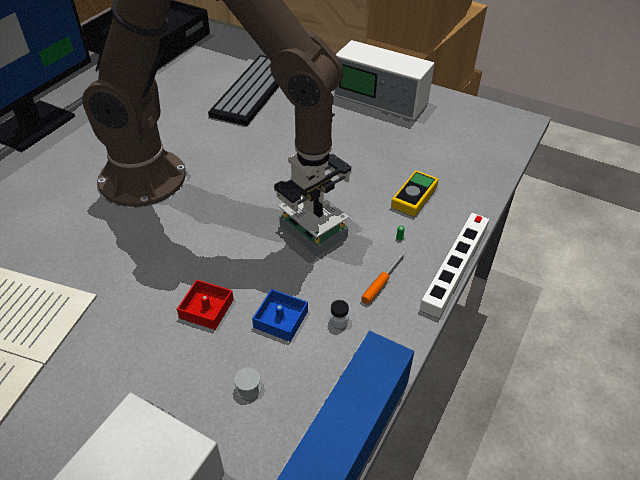

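The red cap stands in the red tray at (206,301) and the blue cap in the blue tray at (280,312). The bystanders are where they started, and the plate is steady over the module.

```bash
python3 -c "
from cell import arm
print(arm.sign_off())"
```

```text
the job is handed in; nothing more can be done
None
```

I put the red cap in the red tray and the blue cap in the blue tray. I then lifted the cover by its grip and handed in at about 26.5 s with it still held over the module; the hand-in gave no verdict.

**Last checks:**
- **Caps:** both stand upright in their own trays.
- **Bystanders:** none has visibly moved.
- **Cover height:** the underside is about 22 mm above the posts, worked out from the arm's height. A gap showed in the side and scene views.
- **Steadiness:** the arm was still, and the plate sat level in the hand after lifting.
- **Hole alignment:** the first hover was about 2–3 mm off, so I shifted the plate 2.4 mm. After that the hole-to-post offsets averaged about 1.2 mm or less per axis in the wrist and scene views and about 1.4 mm in the side view.

**Disagreement:** one hole pair in the scene view, seen at a shallow angle, read 4–5 mm off, against about 2 mm or less for the other pairs. I took it as pixel error and did not correct for it.

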